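Take up a hub's castle nut and line it up for the cotter pin

TASK

The wheel hub in the vice is ready for its cotter pin, but its big castle nut is only finger-tight. Turn the nut clockwise by one full flat (a sixth of a turn) from where it stands to take up the bearing play, then carry on the same way until the first slot after that lines up squarely with the cotter hole in the axle end, and stop there without going on past it. Let go of the nut and leave the other things on the bench where they are.

Things in the scene. Friction and masses are not known exactly. Their poses are not given: they have to be found in the camera images.
- castle_nut (a joint): turn of the castle nut on the axle end, rad: 0 where it stands at the start (finger-tight), growing as it is turned clockwise seen from outside (tighter); one flat is 1.047. It stays where it is left. Turning takes 0.6 N m at first and 0.15 N m more for each further radian. Its travel along the thread is too small to matter.
- nut (a point): castle nut of bare light metal: hexagon 60 mm over the flats, 31 mm high; on its outer side a round crown of 54 mm diameter, 10 mm high, with six slots 10 mm wide, one over the middle of each flat. Origin: on its axis, half way up the hexagon (15.5 mm above the washer). z: along the axis outward, leaning 35 degrees from vertical. x: square to one flat, through a slot. Turns with the nut.
- hub: grey wheel hub on the axle, fixed; z is the nut's axis, outward. Nose 76 mm and washer 65 mm in diameter, ending at the nut's foot, which is 110 mm out from the origin. Flange 180 mm in diameter, its outer face 53 mm below the nut's foot; five wheel studs on a 140 mm circle end 21 mm below the nut's foot.
- nut_slot (a point): outer mouth of one slot of the nut, where the x axis of nut points: 25 mm from the axis, 20.5 mm further out than nut; axes as nut. The six slots are alike, 60 degrees apart. At the start one end of the hole (x of cotter_hole) lies 72 to 108 degrees clockwise of this slot.
- cotter_hole (a point): cotter hole, 6.4 mm, right through the threaded axle end (38 mm diameter) at the height of the slots. Origin on the axis, 20.5 mm further out than nut. x: along the hole; z: outward. The axle end stands 9 mm out of the crown; a dark saw cut 3 mm wide across its end face runs parallel to the hole and shows its direction. Fixed; the direction differs from start to start.
- vice: green bench vice bolted to the bench, jaws 125 mm wide and 165 mm high, holding the 60 mm square stub axle that carries the hub. Origin: under its middle on the bench top; z up; the axle leans towards its -x side. The nut's foot is 103 mm towards -x and 287 mm up from it.
- grease_cap: pressed steel grease cap of the hub, 82 mm diameter, 36 mm high, standing on the bench; origin in the middle of its underside. Leave alone.
- hammer: hammer lying on the bench. Leave alone.
- spanner: open spanner 200 mm long lying on the bench. Leave alone.
- oil_bottle: orange plastic oil bottle, 62 mm diameter, 170 mm high, standing on the bench. Leave alone.

How it is judged:
By the outcome, as a careful person would: the job done as asked, in the order asked, and still so for the second after the job is handed in, with the robot touching nothing.
It also fails if it takes over 51 s, if anything falls off the work surface, if the arm or the gripper's body presses on something with over 40 N, if the wrist force passes 120 N, or if a joint passes its speed limit or range.

ROBOT

A 6-joint arm with a two-finger parallel gripper is mounted at the origin on the work surface. World frame = base frame: x ahead of the robot, y to its left, z up, the work surface at z = 0. Lengths are in m, angles in rad, forces in N, time in s.
With the tool pointing down it reaches from about 0.275 to 0.825 m from the base axis. Payload 5.2 kg.
Tool frame: the origin (TCP) lies midway between the tips of the shut fingers; the grasp point (between the pads) lies ctrl.grip_point_offset behind it (ctrl.grip_point_offset is the distance from the TCP to the grasp point, in m); z points along the fingers, y is the line along which they close (so a half turn about z gives the same grasp; the last joint's range is limited). The gripper opens to 93 mm and grips with 3 to 60 N. Pads are 15 mm wide; open, the fingers measure 128 mm over their backs; the gripper's body (75 mm by 188 mm) begins 65 mm behind the grasp point.
Start: joints at [-1.308, 0.259, 1.535, -0, 1.348, -0.203], TCP at [0.247, -0.491, 0.219] pointing down, gripper open.
Joint ranges: [-3.14, 3.14], [-0.91, 2.08], [0.19, 2.58], [-1.22, 4.36], [0.22, 2.71], [-3.12, 3.12]. Speed limits (rad/s): [2.57, 2.57, 3.14, 3.14, 3.14, 3.14].

INTERFACE

Orientations are given as a 3x3 rotation matrix whose columns are the frame's x, y, z axes.
In Python, from plant import ctrl gives the robot as it stands.
- The arm moves only by the tool play_rows, never from a script. Its argument "commands" is a list that holds one entry, the list of rows, each a list of 5 numbers: the gripper's target within -1 to 1 (shut at 1, half-way at 0, fully open at -1), then the shift along the tool's x, y, z in units of 0.3 m (1.0 is 0.3 m), then the turn about the tool's z in units of 360 degrees (1.0 is 360 degrees). A call has 1 to 5 rows; each row shifts and turns the commanded pose from where the row before left it, along the tool's axes as they then stand; what a row does not reach is not made up. A row lasts 1/10 s, in which the tool goes at most 50 mm and 8.59 degrees, less where a joint would pass 70% of its speed; a pose out of reach is approached as far as the arm can. A call with a number of a shift or a turn outside -1 to 1 is refused whole. A call with a gripper value outside its range is refused whole. The fingers move at their own pace and stop on an object; "grip_force" is the grip in N (left out, the last holds). Time passes only in rows, so rows that do not move let the fingers close. It gives the time, the measured TCP pose, the force, the opening and the grip force at its end, in the units of the state.
- ctrl.state(): the state, without advancing time (a new reading comes with each control period).
- ctrl.camera(name): name is "scene" or "top"; returns a dict with "img" (384x512x3 uint8, blue, green, red), "K" (3x3 intrinsics, pixels), "dist" ([k1, k2, p1, p2, k3] as OpenCV has them; the pictures are not rectified), "R" (3x3) and "t" (3): a world point X has camera coordinates R X + t. Camera axes: x right, y down, z forward; pixel columns grow to the right and rows downward; lengths in m; the calibration is good to about 2 mm. A picture is of the moment at which its call begins. There is no depth.
- ctrl.sign_off(): hands the job in; it is judged then, once.
The state is a dict: "t": time; "qpos": joint angles; "joint_velocities": joint speeds; "tau": joint torques, N m; "position": TCP position; "orientation": TCP orientation; "ft_force": force on the tool from outside, world axes, zero at the start; "wrist_torque": the same for the moment, N m; "width": opening from 0.0 (shut) to 1.0 (fully open); "grip_force": force on a finger pad.
Only numpy, scipy, OpenCV 4.12 (cv2) and the standard library are available. Lean on these libraries where they do the work, as an engineer would, in place of code of your own. Each camera call takes 0.05 s, during which the arm holds its last target. There are 200 camera calls.

## Working session

There is one attempt and no reset: what is moved stays moved. The work goes in short steps, Python scripts to look and compute and a tool call to move; the robot and the scene stay as the last step left them, time stands still between calls to the robot, and variables do not carry over. Pictures are saved under pics/ and viewed, at most 10 in all, crops included, and the job is handed in when it is done.

Besides the shell and the picture viewer there is one more tool, called after "Request:" as name([rows], argument=value, ...), one row to a line, values as JSON. play_rows: Moves the arm, as the interface text tells. Its arguments: {"type":"object","properties":{"commands":{"type":"array","items":{"type":"array","items":{"type":"array","items":{"type":"number","minimum":-1,"maximum":1}}}},"grip_force":{"type":"number"}},"required":["commands"]}

```bash
ls; mkdir -p pics
python3 - <<'E'
from plant import ctrl
import cv2,numpy as np
np.set_printoptions(precision=4,suppress=True)
for n in("scene","top"):
    c=ctrl.camera(n); cv2.imwrite(f"pics/{n}0.png",c["img"]); 
    print(n,c["K"],c["dist"],c["R"],c["t"])
    np.savez(f"{n}0.npz",**c)
s=ctrl.state();print(s, ctrl.grip_point_offset)
E
```

```text
pics
scene [[362.1026   0.     257.3821]
 [  0.     362.1026 183.0172]
 [  0.       0.       1.    ]] [-0.0594  0.      0.      0.      0.    ] [[ 0.6779  0.7352  0.0017]
 [ 0.5918 -0.5443 -0.5946]
 [-0.4362  0.4041 -0.804 ]] [-0.3972 -0.1876  1.3584]
top [[366.0689   0.     254.8361]
 [  0.     366.0689 193.5844]
 [  0.       0.       1.    ]] [-0.0056  0.      0.      0.      0.    ] [[-0.0092 -1.      0.002 ]
 [-0.9997  0.0091 -0.0248]
 [ 0.0248 -0.0023 -0.9997]] [0.0531 0.549  1.1884]
{'t': 0.1, 'qpos': array([-1.3078,  0.2593,  1.5359,  0.    ,  1.348 , -0.2028]), 'joint_velocities': array([-0.0014, -0.0017, -0.0038, -0.0004,  0.0014,  0.0011]), 'tau': array([  0.0006, -43.8211, -28.4641,   0.0717,   0.0363,  -0.    ]), 'position': array([ 0.2469, -0.4909,  0.2179]), 'orientation': array([[ 0.8935,  0.4491, -0.0004],
       [ 0.4491, -0.8935,  0.0016],
       [ 0.0003, -0.0016, -1.    ]]), 'ft_force': array([ 0.0431,  0.2357, -0.1258]), 'wrist_torque': array([ 0.0027,  0.0302, -0.0235]), 'grip_force': 0.0, 'width': 1.0040292042341994} 0.0188
```

Run:
```python
import cv2,numpy as np
a=cv2.imread("pics/scene0.png");b=cv2.imread("pics/top0.png")
cv2.imwrite("pics/both.png",cv2.resize(np.vstack([a,b]),None,fx=.78,fy=.78))
cv2.imwrite("pics/s.png",cv2.resize(a,(800,600),interpolation=cv2.INTER_CUBIC))
cv2.imwrite("pics/t.png",cv2.resize(b,(800,600),interpolation=cv2.INTER_CUBIC))
```

```text
(no output)
```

View pics/s.png

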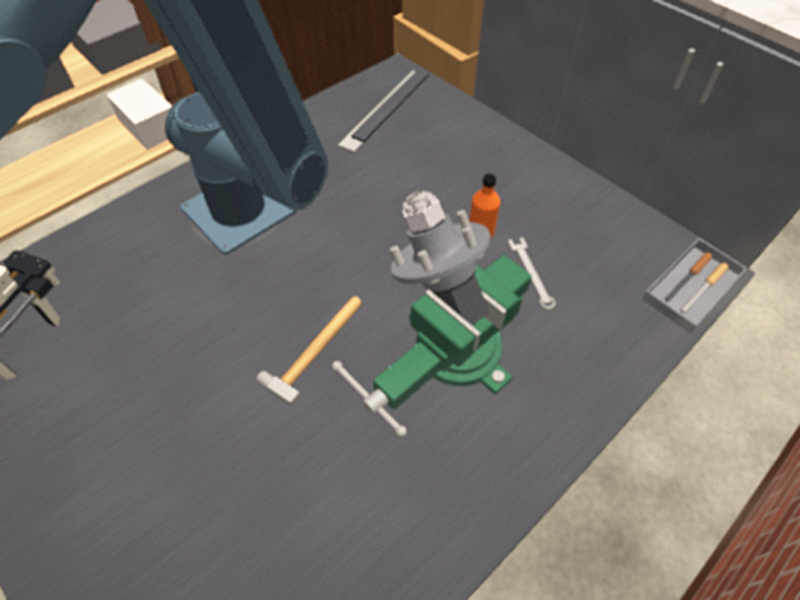

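View pics/t.png

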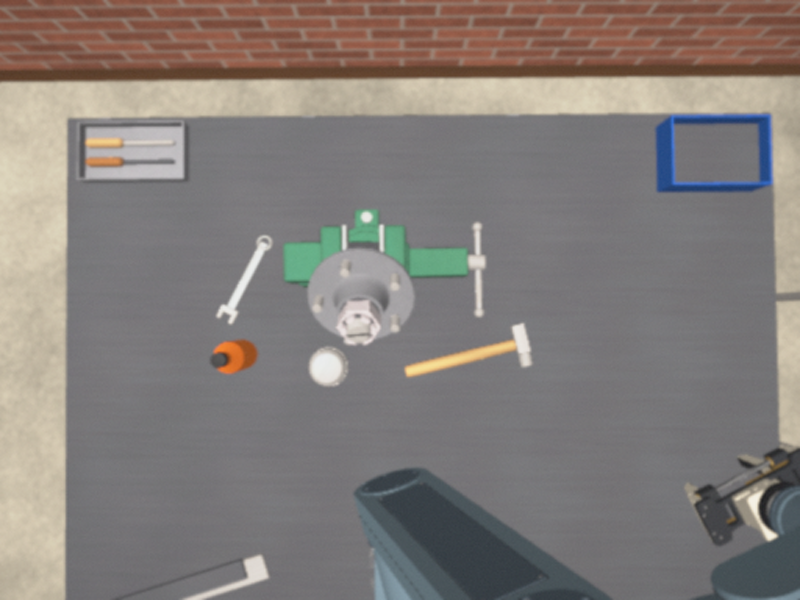

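```bash
cat > h.py <<'E'
from plant import ctrl
import cv2,numpy as np
np.set_printoptions(precision=4,suppress=True)
def avg(n,k=6):
    cs=[ctrl.camera(n) for _ in range(k)]; c=dict(cs[0]); c["img"]=np.mean([x["img"].astype(float) for x in cs],0); return c
def ray(c,uv):
    p=cv2.undistortPoints(np.array([[uv]],float),c["K"],np.array(c["dist"]))[0,0]
    return -c["R"].T@c["t"], c["R"].T@np.array([p[0],p[1],1])
def proj(c,X): return cv2.projectPoints(np.asarray(X,float).reshape(-1,3),cv2.Rodrigues(c["R"])[0],c["t"],c["K"],np.array(c["dist"]))[0][:,0]
def tri(c1,p1,c2,p2):
    o1,d1=ray(c1,p1);o2,d2=ray(c2,p2)
    s=np.linalg.lstsq(np.c_[d1,-d2],o2-o1,rcond=None)[0]; a,b=o1+d1*s[0],o2+d2*s[1]
    return (a+b)/2,np.linalg.norm(a-b)
def crop(c,x,y,r,s=10):
    return cv2.resize(np.clip(c["img"],0,255).astype(np.uint8)[y-r:y+r,x-r:x+r],None,fx=s,fy=s,interpolation=cv2.INTER_CUBIC)
E
python3 - <<'E'
from h import *
S=avg("scene");T=avg("top")
np.savez("scene1.npz",**S);np.savez("top1.npz",**T)
cv2.imwrite("pics/c1.png",np.hstack([crop(S,270,136,19,20)[:, :],crop(T,229,207,19,20)])[:600,:])
E
python3 -c "
import cv2;i=cv2.imread('pics/c1.png');print(i.shape);cv2.imwrite('pics/c1.png',cv2.resize(i,(800,400)))"
```

```text
(600, 1520, 3)
```

View pics/c1.png

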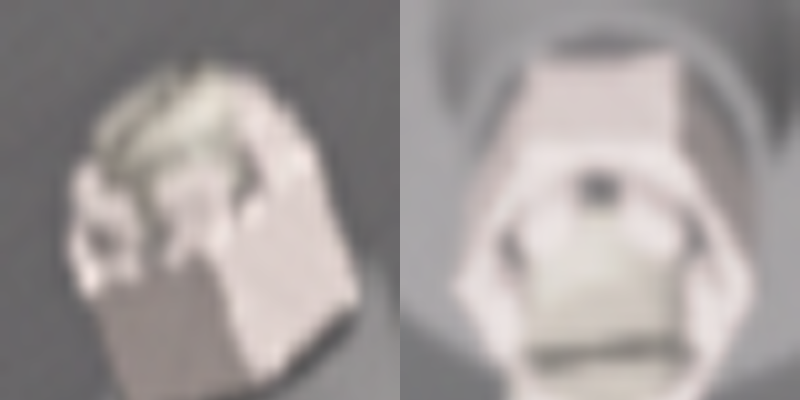

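Run:
```python
from h import *
S=dict(np.load("scene1.npz"));T=dict(np.load("top1.npz"))
a=crop(S,270,131,16,25);b=crop(T,229,210,16,25)
im=np.hstack([cv2.resize(a,(400,400)),cv2.resize(b,(400,400))])
for k in range(0,800,50):
    cv2.line(im,(k,0),(k,6),(0,0,255),1)
    if k<400: cv2.line(im,(0,k),(6,k),(0,0,255),1)
cv2.imwrite("pics/c2.png",cv2.convertScaleAbs(im,alpha=1.6,beta=-130))
# axis yaw guesses: green mask rect in top
g=T["img"].astype(np.uint8);hsv=cv2.cvtColor(g,cv2.COLOR_BGR2HSV)
m=cv2.inRange(hsv,(60,100,40),(90,255,255));c=max(cv2.findContours(m,0,2)[0],key=cv2.contourArea)
print(cv2.minAreaRect(c),cv2.boundingRect(c))
```

```text
((199.63511657714844, 162.810791015625), (24.960254669189453, 42.62382507324219), 66.50143432617188) (183, 146, 34, 34)
```

View pics/c2.png

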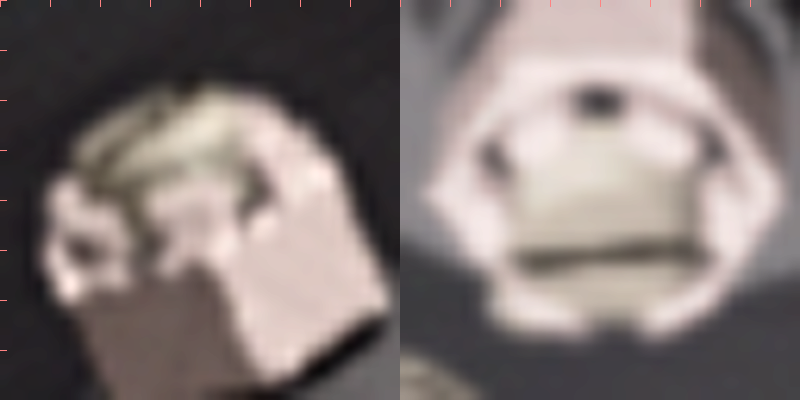

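Run:
```python
from h import *
S=dict(np.load("scene1.npz"));T=dict(np.load("top1.npz"))
g=T["img"]; m=(g[...,1]>g[...,2]+25)&(g[...,1]>g[...,0]+8)
ys,xs=np.nonzero(m);print("green",xs.min(),xs.max(),ys.min(),ys.max())
top=[];bot=[]
w=np.clip(g[...,1]-g[...,2],0,None)
X=np.arange(267,296)
for x in X:
    col=w[150:190,x]; top.append((col*np.arange(150,190)).sum()/col.sum())
p=np.polyfit(X,top,1);print("bar slope",p, np.std(np.polyval(p,X)-top))
z=0.13
def on(c,uv,z):
    o,d=ray(c,uv);return o+d*(z-o[2])/d[2]
a,b=[on(T,(x,np.polyval(p,x)),z) for x in(267,295)];print(a,b,"bar angle from -y deg",np.degrees(np.arctan2((b-a)[0],-(b-a)[1])))
# cut in top
gr=g.mean(2);xs=np.arange(224,236);c=[]
up=cv2.resize(gr[194:226,213:245],None,fx=10,fy=10,interpolation=cv2.INTER_CUBIC)
for x in xs:
    col=gr[210:219,x];y=np.arange(210,219);d=np.clip(np.median(col)-12-col,0,None);c.append((d*y).sum()/d.sum())
print(c);q=np.polyfit(xs,c,1);print("cut top",q)
P,e=tri(T,(611/12.5-.5+213,255/12.5-.5+194),S,(143/12.5-.5+254,131/12.5-.5+115));print("cut centre",P,e)
```

```text
green 181 299 134 182
bar slope [ -0.0184 172.5608] 0.03607389400864994
[0.6222 0.012  0.13  ] [ 0.623  -0.0702  0.13  ] bar angle from -y deg 0.5486198157180174
[np.float64(214.52355712603065), np.float64(214.40809555408094), np.float64(214.29932985852568), np.float64(214.17548746518108), np.float64(214.01750291715285), np.float64(213.85363550519358), np.float64(213.7333939945405), np.float64(213.63187250996012), np.float64(213.66686893203885), np.float64(213.57910014513786), np.float64(213.53568030447192), np.float64(213.5277777777778)]
cut top [ -0.0967 236.1141]
cut centre [0.514  0.0532 0.3801] 0.053728159256031055
```

Run:
```python
from h import *
S=dict(np.load("scene1.npz"));T=dict(np.load("top1.npz"))
s=ctrl.state();print(s["position"],proj(T,s["position"]),proj(S,s["position"]))
k=1.5625
print("hammer",tri(T,(521/k,345/k),S,(278/k,387/k)))
print("handle end",tri(T,(407/k,372/k),S,(357/k,300/k)))
print("bottle cap",tri(T,(219/k,360/k),S,(489/k,180/k)))
print("knob end", tri(T,(479/k,312/k),S,(338/k,366/k)), tri(T,(477/k,226/k),S,(402/k,431/k)))
print(proj(T,[[0.5338-.02,.0534,.328],[.514,.0532,.3801]]),proj(S,[[0.5338-.02,.0534,.328],[.514,.0532,.3801]]))
```

```text
[ 0.2471 -0.4914  0.2187] [[457.7145 302.7778]] [[ 20.0522 221.5883]]
hammer (array([ 0.4593, -0.206 ,  0.0077]), np.float64(0.0031437238521721707))
handle end (array([0.4063, 0.0331, 0.0091]), np.float64(0.0052631347603920835))
bottle cap (array([0.445 , 0.3766, 0.1583]), np.float64(0.0030931179597185675))
knob end (array([ 0.5291, -0.1102,  0.0665]), np.float64(0.004806596857397432)) (array([ 0.7002, -0.1086,  0.0674]), np.float64(0.004047193940590243))
[[253.0193 205.1895]
 [253.04   205.2591]] [[253.7054 139.3494]
 [253.5601 124.1421]]
```

Run:
```python
from h import *
S=dict(np.load("scene1.npz"));T=dict(np.load("top1.npz"))
P,e=tri(T,(211/12.5-.5+213,255/12.5-.5+194),S,(143/12.5-.5+254,131/12.5-.5+115));print("cut centre",P,e)
g=np.radians(.55);s,c=np.sin(np.radians(35)),np.cos(np.radians(35))
Rz=np.array([[np.cos(g),-np.sin(g),0],[np.sin(g),np.cos(g),0],[0,0,1]])
zn,u,yv=Rz@[-s,0,c],Rz@[c,0,s],Rz@[0,1,0]
N=P-.0345*zn;print("nut",N)
def on(c,uv,Q):
    o,d=ray(c,uv);return o+d*((Q-o)@zn)/(d@zn)
def ang(v): return np.degrees(np.arctan2(v@yv,v@u))
A=[on(T,(x,-.0967*x+236.1141),P) for x in(224,235)]
print("cut ang top",ang(A[0]-A[1]), "endpts rel",[( (a-P)@u,(a-P)@yv) for a in A])
B=[on(S,(x/12.5-.5+254,y/12.5-.5+115),P) for x,y in((92,168),(193,92))]
print("cut ang scene",ang(B[1]-B[0]),[( (a-P)@u,(a-P)@yv) for a in B])
Q=N+.0155*zn
for nm,(x,y) in dict(L=(32,190),R=(378,193)).items():
    a=on(T,(x/12.5-.5+213,y/12.5-.5+194),Q)-Q;print(nm,a@u,a@yv,ang(a))
for nm,(x,y) in dict(a=(72,303),b=(385,305),c=(212,265)).items():
    a=on(S,(x/12.5-.5+254,y/12.5-.5+115),Q)-Q;print(nm,a@u,a@yv,ang(a))
Q=N+.0255*zn
for nm,(x,y) in dict(up=(200,97),l=(97,152),r=(312,146),dn=(213,322)).items():
    a=on(T,(x/12.5-.5+213,y/12.5-.5+194),Q-.005*zn)-Q;print(nm,a@u,a@yv,ang(a))
np.savez("nut.npz",N=N,zn=zn,u=u,yv=yv,P=P)
```

```text
cut centre [0.4936 0.1103 0.3248] 0.0005036940740845641
nut [0.5134 0.1105 0.2966]
cut ang top 95.51146212410161 endpts rel [(np.float64(-0.0015630826105495575), np.float64(0.01277919842719707)), (np.float64(0.000989569020671931), np.float64(-0.013675628697055707))]
cut ang scene 97.59201254376022 [(np.float64(0.001848286752770085), np.float64(-0.015534838264346974)), (np.float64(-0.002447731700553118), np.float64(0.01669659706758686))]
L 0.0021903867315493 0.035390742156046186 86.45839476954082
R -8.939016349434103e-05 -0.03186077557758831 -90.1607514433251
a 0.008839058916265716 -0.03676281601929963 -76.48071569517751
b 0.10266559900417709 -0.03000619497655707 -16.292119708237017
c 0.03575440055151436 -0.01950432328064723 -28.612834557376313
up 0.026910007216930175 0.0011301634066267733 2.4048883301492046
l 0.014509514721920694 0.02159388119747969 56.101775424975386
r 0.014972715250181484 -0.019743939605619227 -52.82532561991625
dn -0.027101484802225993 0.0014836865296264628 176.86643727882662
```

Request:
play_rows([
  [[-1,0.112,-0.0937,-0.04,0],[-1,0.112,-0.0937,-0.04,0],[-1,0.112,-0.0937,-0.04,0],[-1,0.112,-0.0937,-0.04,0],[-1,0.112,-0.0937,-0.04,0]],
], grip_force=60)

```text
t: 1.2
position: [0.3344, -0.2888, 0.2792]
orientation: [[0.894, 0.449, 0.0], [0.449, -0.894, -0.0], [0.0, 0.0, -1.0]]
ft_force: [0.6, -1.2, 0.6]
width: 1.001
grip_force: 0.0
```

Request:
play_rows([
  [[-1,0.112,-0.0937,-0.04,0],[-1,0.112,-0.0937,-0.04,0],[-1,0.112,-0.0937,-0.04,0],[-1,0.112,-0.0937,-0.04,0],[-1,0.112,-0.0937,-0.04,0]],
])

```text
t: 1.7
position: [0.4213, -0.0876, 0.3395]
orientation: [[0.894, 0.449, 0.001], [0.449, -0.894, -0.0], [0.001, 0.001, -1.0]]
ft_force: [1.4, 0.5, -0.5]
width: 0.998
grip_force: 0.0
```

Request:
play_rows([
  [[-1,0.112,-0.0937,-0.04,0],[-1,0.112,-0.0937,-0.04,0],[-1,0.112,-0.0937,-0.04,0],[-1,0.112,-0.0937,-0.04,0],[-1,0.112,-0.0937,-0.04,0]],
])

```text
t: 2.2
position: [0.5083, 0.1136, 0.3994]
orientation: [[0.893, 0.449, 0.001], [0.449, -0.893, -0.0], [0.001, 0.0, -1.0]]
ft_force: [1.9, -0.9, 0.3]
width: 1.0
grip_force: 0.0
```

Request:
play_rows([
  [[-1,-0.0024,0.0048,0.075,-0.001],[-1,0,0,0.075,0],[-1,0,0,0.075,0],[-1,0,0,0.075,0],[-1,0,0,0.075,0]],
], grip_force=5)

```text
t: 2.7
position: [0.5079, 0.1102, 0.2853]
orientation: [[0.89, 0.455, 0.0], [0.455, -0.89, 0.0], [0.0, 0.0, -1.0]]
ft_force: [0.0, -0.0, -0.5]
width: 1.004
grip_force: 0.0
```

Request:
play_rows([
  [[0.5,0,0,0,0],[0.5,0,0,0,0],[0.5,0,0,0,0],[0.5,0,0,0,0],[0.5,0,0,0,0]],
], grip_force=5)

```text
t: 3.2
position: [0.5093, 0.1069, 0.2875]
orientation: [[0.892, 0.453, 0.003], [0.453, -0.892, -0.006], [-0.0, 0.006, -1.0]]
ft_force: [2.9, -10.0, -3.6]
width: 0.779
grip_force: 5.0
```

Run:
```python
from h import *
s=ctrl.state();print(s["wrist_torque"],s["ft_force"],s["width"],s["grip_force"],s["qpos"])
S=avg("scene",2);T=avg("top",2)
cv2.imwrite("pics/g1.png",np.hstack([crop(S,270,131,32,12),crop(T,229,200,32,12)])[:,:])
i=cv2.imread("pics/g1.png");cv2.imwrite("pics/g1.png",cv2.resize(i,(800,400)))
```

```text
[-1.7709 -0.3235 -0.1901] [ 2.9459 -9.9637 -3.585 ] 0.779135252180102 4.988127732358407 [-0.0036  0.1659  1.4858 -0.0057  1.4871  1.0976]
```

View pics/g1.png

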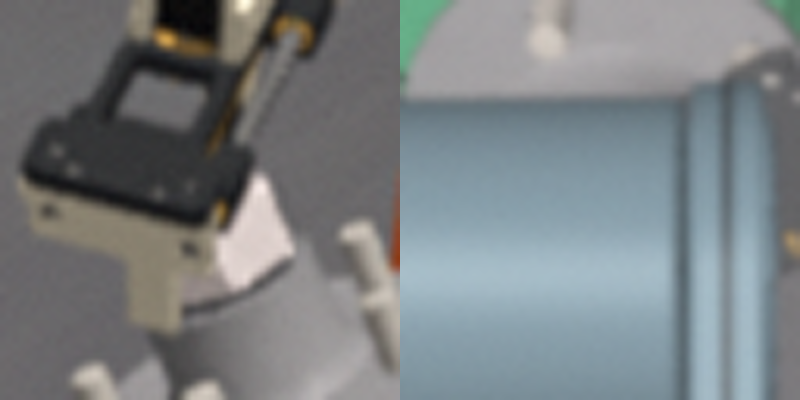

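Request:
play_rows([
  [[0.5,0,0.005,0,0],[0.5,0,0.005,0,0],[0.5,0,0,0,0]],
], grip_force=30)

```text
t: 3.7
position: [0.509, 0.1079, 0.2878]
orientation: [[0.89, 0.455, 0.001], [0.455, -0.89, 0.001], [0.001, -0.0, -1.0]]
ft_force: [-6.5, 2.3, 5.3]
width: 0.715
grip_force: 36.2
```

Request:
play_rows([
  [[0.5,0,0,0,0],[0.5,0,0,0,0]],
], grip_force=60)

```text
t: 3.9
position: [0.5091, 0.1079, 0.2878]
orientation: [[0.89, 0.455, 0.001], [0.455, -0.89, 0.0], [0.001, 0.0, -1.0]]
ft_force: [-5.9, 0.7, 4.0]
width: 0.705
grip_force: 63.4
```

Request:
play_rows([
  [[0.5,0,0,0,0.012],[0.5,0,0,0,0.012],[0.5,0,0,0,0.012],[0.5,0,0,0,0.012],[0.5,0,0,0,0.012]],
])

```text
t: 4.4
position: [0.5054, 0.1102, 0.2889]
orientation: [[0.995, 0.097, -0.005], [0.097, -0.995, 0.005], [-0.004, -0.005, -1.0]]
ft_force: [-18.8, 4.1, 14.0]
width: 0.677
grip_force: 62.0
```

```bash
cat > st.py <<'E'
from h import *
s=ctrl.state();o=s["orientation"];print("t",s["t"],"closing ang",np.degrees(np.arctan2(-o[1,1],-o[0,1])),"tau",s["wrist_torque"],"F",s["ft_force"],"w mm",s["width"]*93,"g",s["grip_force"],s["position"])
E
python3 st.py
```

```text
t 4.4 closing ang 95.55037785581047 tau [1.9193 2.6477 1.7532] F [-18.8159   4.0979  13.9631] w mm 62.91552910672465 g 62.00404179558973 [0.5054 0.1102 0.2889]
```

Request:
play_rows([
  [[0.5,0,0,0,0.015],[0.5,0,0,0,0.015],[0.5,0,0,0,0.015]],
])

```text
t: 4.7
position: [0.5063, 0.1118, 0.2878]
orientation: [[0.983, -0.184, -0.004], [-0.184, -0.983, 0.008], [-0.005, -0.007, -1.0]]
ft_force: [-13.9, 8.6, 7.4]
width: 0.685
grip_force: 62.4
```

```bash
python3 st.py
```

```text
t 4.7 closing ang 79.37259718574354 tau [3.2323 1.2314 2.2343] F [-13.9296   8.5714   7.4478] w mm 63.7434448422706 g 62.36830573714009 [0.5063 0.1118 0.2878]
```

Request:
play_rows([
  [[0.5,0,0,0,0.015],[0.5,0,0,0,0.015],[0.5,0,0,0,0.01]],
])

```text
t: 5.0
position: [0.5044, 0.1139, 0.2889]
orientation: [[0.907, -0.42, -0.006], [-0.42, -0.907, 0.011], [-0.011, -0.008, -1.0]]
ft_force: [-24.7, 12.2, 19.0]
width: 0.697
grip_force: 71.2
```

```bash
python3 st.py
```

```text
t 5.0 closing ang 65.1342327579532 tau [4.6594 3.0733 2.9759] F [-24.7156  12.2062  19.0381] w mm 64.7915589839203 g 71.21772302586805 [0.5044 0.1139 0.2889]
```

Request:
play_rows([
  [[-1,0,0,0,0],[-1,0,0,0,0],[-1,0,0,0,0],[-1,0,0,-0.1,0],[-1,0,0,-0.14,0]],
])

```text
t: 5.5
position: [0.5084, 0.1082, 0.358]
orientation: [[0.906, -0.424, -0.003], [-0.424, -0.906, 0.001], [-0.004, 0.0, -1.0]]
ft_force: [0.4, -0.8, 0.6]
width: 0.993
grip_force: 0.0
```

Request:
play_rows([
  [[-1,0,0,-0.14,0],[-1,0.06,0.14,0,0],[-1,0.06,0.14,0,0],[-1,0.06,0.14,0,0],[-1,0.06,0.14,0,0]],
])

```text
t: 6.0
position: [0.5035, -0.0762, 0.4015]
orientation: [[0.906, -0.424, 0.003], [-0.424, -0.906, 0.0], [0.003, -0.002, -1.0]]
ft_force: [0.1, -0.1, 0.2]
width: 0.998
grip_force: 0.0
```

Request:
play_rows([
  [[-1,0.06,0.14,0,0],[-1,0.06,0.14,0,0],[-1,0,0,0,0]],
])

```text
t: 6.3
position: [0.5001, -0.1715, 0.4001]
orientation: [[0.903, -0.43, 0.001], [-0.43, -0.903, -0.001], [0.001, 0.001, -1.0]]
ft_force: [0.1, 0.1, -0.4]
width: 1.004
grip_force: 0.0
```

```bash
python3 st.py
python3 - <<'E'
from h import *
S=avg("scene");T=avg("top")
np.savez("scene2.npz",**S);np.savez("top2.npz",**T)
a=crop(S,270,131,16,25);b=crop(T,229,210,16,25)
im=np.hstack([cv2.resize(a,(400,400)),cv2.resize(b,(400,400))])
cv2.imwrite("pics/c3.png",cv2.convertScaleAbs(im,alpha=1.6,beta=-130))
E
```

```text
t 6.3 closing ang 64.52114348238152 tau [ 0.0791  0.0127 -0.0477] F [ 0.0526  0.0733 -0.3583] w mm 93.36682464509406 g 0.0 [ 0.5001 -0.1715  0.4001]
```

View pics/c3.png

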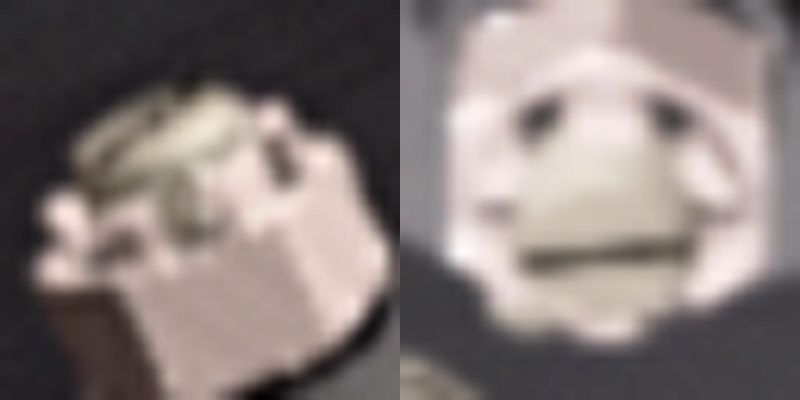

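Request:
play_rows([
  [[-1,0,0,0,-0.018],[-1,0,0,0,-0.018],[-1,0,0,0,-0.018],[-1,0,0,0,-0.018],[-1,0,0,0,0]],
])

```text
t: 7.4
position: [0.5, -0.1664, 0.4002]
orientation: [[1.0, 0.015, 0.0], [0.015, -1.0, 0.0], [0.0, -0.0, -1.0]]
ft_force: [-0.6, 0.3, 0.4]
width: 1.001
grip_force: 0.0
```

Request:
play_rows([
  [[-1,0.004,-0.156,0,0],[-1,0.004,-0.156,0,0],[-1,0.004,-0.156,0,0],[-1,0.004,-0.156,0,0],[-1,0.004,-0.156,0,0]],
])

```text
t: 7.9
position: [0.5026, 0.0693, 0.4003]
orientation: [[1.0, 0.01, 0.001], [0.01, -1.0, 0.0], [0.001, -0.0, -1.0]]
ft_force: [0.3, -0.4, 0.7]
width: 0.999
grip_force: 0.0
```

Request:
play_rows([
  [[-1,0.004,-0.156,0,0],[-1,0,0,0,0]],
])

```text
t: 8.1
position: [0.5026, 0.1197, 0.4003]
orientation: [[1.0, 0.017, 0.0], [0.017, -1.0, 0.002], [0.0, -0.002, -1.0]]
ft_force: [-0.1, -0.4, -0.1]
width: 0.996
grip_force: 0.0
```

```bash
python3 st.py
```

```text
t 8.1 closing ang 90.99955598157973 tau [ 0.0814  0.0255 -0.006 ] F [-0.076  -0.354  -0.1476] w mm 92.58323642450125 g 0.0 [0.5026 0.1197 0.4003]
```

Request:
play_rows([
  [[-1,0.005,0.032,0.0715,0.001],[-1,0,0,0.0715,0],[-1,0,0,0.0715,0],[-1,0,0,0.0715,0],[-1,0,0,0.0715,0]],
], grip_force=10)

```text
t: 8.6
position: [0.505, 0.1039, 0.2921]
orientation: [[1.0, 0.004, 0.0], [0.004, -1.0, -0.0], [0.0, 0.0, -1.0]]
ft_force: [0.0, -0.3, 0.1]
width: 1.0
grip_force: 0.0
```

Request:
play_rows([
  [[0.5,0,0,0,0],[0.5,0,0,0,0],[0.5,0,0,0,0],[0.5,0,0,0,0],[0.5,0,0,0,0]],
], grip_force=20)

```text
t: 9.1
position: [0.5057, 0.1116, 0.2938]
orientation: [[1.0, 0.009, 0.003], [0.009, -1.0, 0.014], [0.003, -0.014, -1.0]]
ft_force: [2.8, 22.6, -3.9]
width: 0.649
grip_force: 20.0
```

```bash
python3 st.py
```

```text
t 9.1 closing ang 90.50135511965478 tau [ 3.9751 -0.335  -0.3188] F [ 2.7576 22.6032 -3.9392] w mm 60.34433600296023 g 20.03678900306113 [0.5057 0.1116 0.2938]
```

Request:
play_rows([
  [[0.5,0,-0.014,0,0],[0.5,0,-0.014,0,0],[0.5,0,0,0,0],[0.5,0,0,0,0]],
], grip_force=60)

```text
t: 9.5
position: [0.5057, 0.1117, 0.2938]
orientation: [[1.0, 0.007, 0.002], [0.007, -1.0, -0.002], [0.002, 0.002, -1.0]]
ft_force: [2.5, -5.8, -3.7]
width: 0.646
grip_force: 59.4
```

```bash
python3 st.py
```

```text
t 9.5 closing ang 90.4071334170666 tau [ 0.5448 -0.008   0.7938] F [ 2.4576 -5.8126 -3.6645] w mm 60.06434124717031 g 59.395638484857045 [0.5057 0.1117 0.2938]
```

Request:
play_rows([
  [[0.5,0,0,0,0.012],[0.5,0,0,0,0.012],[0.5,0,0,0,0.012]],
])

```text
t: 9.8
position: [0.5048, 0.1125, 0.2946]
orientation: [[0.976, -0.218, 0.001], [-0.218, -0.976, -0.001], [0.001, 0.001, -1.0]]
ft_force: [-7.8, -4.8, 7.3]
width: 0.651
grip_force: 63.8
```

```bash
python3 st.py
```

```text
t 9.8 closing ang 77.42522589718581 tau [1.2017 0.9408 2.1601] F [-7.7865 -4.8474  7.3013] w mm 60.58218405085989 g 63.80388536083046 [0.5048 0.1125 0.2946]
```

Request:
play_rows([
  [[0.5,0,0,0,0.012],[0.5,0,0,0,0.012],[0.5,0,0,0,0.012]],
])

```text
t: 10.1
position: [0.5015, 0.1148, 0.2963]
orientation: [[0.903, -0.429, -0.004], [-0.429, -0.903, 0.003], [-0.005, -0.001, -1.0]]
ft_force: [-22.3, 3.2, 20.7]
width: 0.656
grip_force: 67.3
```

```bash
python3 st.py
```

```text
t 10.1 closing ang 64.5668025531122 tau [2.6316 2.9696 2.2843] F [-22.2923   3.2368  20.7469] w mm 61.01602545598734 g 67.30372658581473 [0.5015 0.1148 0.2963]
```

Request:
play_rows([
  [[-1,0,0,0,0],[-1,0,0,0,0],[-1,0,0,0,0],[-1,0,0,-0.1,0],[-1,0,0,-0.14,0]],
])

```text
t: 10.6
position: [0.5041, 0.1126, 0.3634]
orientation: [[0.902, -0.431, -0.006], [-0.431, -0.902, -0.001], [-0.005, 0.003, -1.0]]
ft_force: [1.3, -0.6, -0.4]
width: 0.989
grip_force: 0.0
```

Request:
play_rows([
  [[-1,0,0,-0.14,0],[-1,0.06,0.14,0,0],[-1,0.06,0.14,0,0],[-1,0.06,0.14,0,0],[-1,0.06,0.14,0,0]],
])

```text
t: 11.1
position: [0.4975, -0.0715, 0.4071]
orientation: [[0.903, -0.431, 0.001], [-0.431, -0.903, -0.001], [0.001, 0.0, -1.0]]
ft_force: [1.0, -0.7, 0.6]
width: 1.0
grip_force: 0.0
```

Request:
play_rows([
  [[-1,0.06,0.14,0,0],[-1,0.06,0.14,0,0],[-1,0,0,0,0]],
])

```text
t: 11.4
position: [0.4935, -0.1667, 0.4057]
orientation: [[0.899, -0.437, -0.002], [-0.437, -0.899, -0.002], [-0.001, 0.002, -1.0]]
ft_force: [-0.0, 0.1, -1.1]
width: 0.997
grip_force: 0.0
```

```bash
python3 st.py
python3 - <<'E'
from h import *
S=avg("scene");T=avg("top")
np.savez("scene3.npz",**S);np.savez("top3.npz",**T)
a=crop(S,270,131,16,25);b=crop(T,229,210,16,25)
im=np.hstack([cv2.resize(a,(400,400)),cv2.resize(b,(400,400))])
cv2.imwrite("pics/c4.png",cv2.convertScaleAbs(im,alpha=1.6,beta=-130))
E
```

```text
t 11.4 closing ang 64.07762103054192 tau [0.0544 0.0036 0.0507] F [-0.0284  0.1106 -1.0877] w mm 92.73607219445829 g 0.0 [ 0.4935 -0.1667  0.4057]
```

View pics/c4.png

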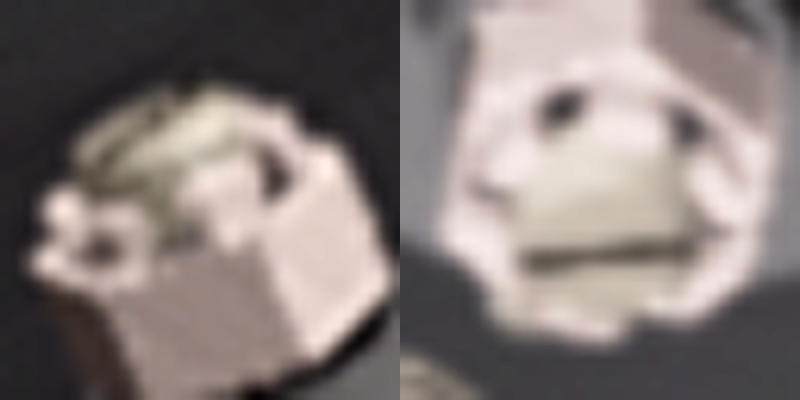

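```bash
cat > slots.py <<'E'
from h import *
import sys
d=np.load("nut.npz");zn,u,yv=d["zn"],d["u"],d["yv"];N=np.array([.5125,.1118,.2985])
def a(T,pts,h=.021):
    Q=N+h*zn; r=[]
    for x,y in pts:
        o,dd=ray(T,(x/12.5-.5+213,y/12.5-.5+194));v=o+dd*((Q-o)@zn)/(dd@zn)-Q;r.append((round(np.degrees(np.arctan2(v@yv,v@u)),1),round(1e3*np.linalg.norm(v),1)))
    return r
E
python3 - <<'E'
from slots import *
T=dict(np.load("top1.npz"))
print(a(T,[(97,155),(200,100),(312,148),(213,322)]))
print(a(T,[(90,210),(140,117),(268,117),(320,210)]))
print(a(T,[(82,187),(163,108),(287,125),(318,230)]))
E
```

```text
[(np.float64(52.7), np.float64(25.2)), (np.float64(-0.7), np.float64(27.7)), (np.float64(-52.9), np.float64(26.5)), (np.float64(-179.9), np.float64(25.5))]
[(np.float64(84.1), np.float64(22.4)), (np.float64(25.2), np.float64(26.5)), (np.float64(-29.2), np.float64(26.8)), (np.float64(-86.7), np.float64(22.1))]
[(np.float64(71.6), np.float64(24.7)), (np.float64(14.7), np.float64(26.8)), (np.float64(-37.7), np.float64(27.2)), (np.float64(-99.3), np.float64(21.8))]
```

Request:
play_rows([
  [[-1,0,0,0,-0.0235],[-1,0,0,0,-0.0235],[-1,0,0,0,-0.0235],[-1,0,0,0,-0.0235],[-1,0,0,0,-0.0235]],
])

```text
t: 12.5
position: [0.494, -0.1606, 0.4069]
orientation: [[0.956, 0.295, -0.0], [0.295, -0.956, -0.0], [-0.0, 0.0, -1.0]]
ft_force: [-0.8, -1.0, -0.3]
width: 0.999
grip_force: 0.0
```

Request:
play_rows([
  [[-1,0,0,0,-0.0235],[-1,0,0,0,-0.0235],[-1,0,0,0,-0.0235],[-1,0,0,0,0]],
])

```text
t: 12.9
position: [0.4939, -0.1606, 0.407]
orientation: [[0.74, 0.673, 0.0], [0.673, -0.74, -0.0], [0.0, 0.0, -1.0]]
ft_force: [-0.1, 0.3, -0.8]
width: 1.002
grip_force: 0.0
```

Request:
play_rows([
  [[-1,0.1075,-0.109,0,0],[-1,0.1075,-0.109,0,0],[-1,0.1075,-0.109,0,0],[-1,0.1075,-0.109,0,0],[-1,0.1075,-0.109,0,0]],
])

```text
t: 13.4
position: [0.5034, 0.0704, 0.4071]
orientation: [[0.744, 0.668, 0.001], [0.668, -0.744, -0.0], [0.0, 0.0, -1.0]]
ft_force: [0.8, 0.2, -0.3]
width: 1.0
grip_force: 0.0
```

Request:
play_rows([
  [[-1,0.1075,-0.109,0,0],[-1,0,0,0,0],[-1,0,0,0,0]],
])

```text
t: 13.7
position: [0.5054, 0.1155, 0.4068]
orientation: [[0.741, 0.671, -0.0], [0.671, -0.741, -0.0], [-0.0, 0.0, -1.0]]
ft_force: [-0.3, -0.3, -0.3]
width: 1.002
grip_force: 0.0
```

```bash
python3 st.py
```

```text
t 13.7 closing ang 132.16643862391265 tau [-0.0087  0.0043 -0.0268] F [-0.3494 -0.3192 -0.3144] w mm 93.1924739396136 g 0.0 [0.5054 0.1155 0.4068]
```

Request:
play_rows([
  [[-1,-0.008,0.009,0.076,0],[-1,0,0,0.076,0],[-1,0,0,0.076,0],[-1,0,0,0.076,0],[-1,0,0,0.076,0]],
], grip_force=10)

```text
t: 14.2
position: [0.5058, 0.1089, 0.2921]
orientation: [[0.744, 0.668, 0.0], [0.668, -0.744, -0.001], [-0.0, 0.001, -1.0]]
ft_force: [0.4, 0.2, 0.5]
width: 0.999
grip_force: 0.6
```

Request:
play_rows([
  [[0.5,0,0,0,0],[0.5,0,0,0,0],[0.5,0,0,0,0],[0.5,0,0,0,0],[0.5,0,0,0,0]],
], grip_force=20)

```text
t: 14.7
position: [0.5087, 0.1054, 0.2934]
orientation: [[0.746, 0.666, 0.005], [0.666, -0.746, -0.007], [-0.001, 0.009, -1.0]]
ft_force: [7.1, -10.6, -3.3]
width: 0.732
grip_force: 18.5
```

```bash
python3 st.py
```

```text
t 14.7 closing ang 131.77612124641087 tau [-1.9861 -1.4222 -0.1914] F [  7.0718 -10.6304  -3.2928] w mm 68.07466547290203 g 18.451807613201368 [0.5087 0.1054 0.2934]
```

Request:
play_rows([
  [[0.5,0,0.006,0,0],[0.5,0,0.006,0,0],[0.5,0,0,0,0],[0.5,0,0,0,0]],
], grip_force=60)

```text
t: 15.1
position: [0.5089, 0.1053, 0.2934]
orientation: [[0.744, 0.668, 0.002], [0.668, -0.744, -0.004], [-0.001, 0.004, -1.0]]
ft_force: [1.8, -7.2, 0.8]
width: 0.717
grip_force: 57.1
```

```bash
python3 st.py
```

```text
t 15.1 closing ang 131.94877748101578 tau [-1.8159 -0.6346 -0.4403] F [ 1.7566 -7.1527  0.813 ] w mm 66.69112465883909 g 57.13592206233557 [0.5089 0.1053 0.2934]
```

Request:
play_rows([
  [[0.5,0,0,0,0.0125],[0.5,0,0,0,0.0125],[0.5,0,0,0,0.0125],[0.5,0,0,0,0.0125]],
])

```text
t: 15.5
position: [0.504, 0.1065, 0.2955]
orientation: [[0.913, 0.408, -0.006], [0.408, -0.913, -0.003], [-0.007, -0.0, -1.0]]
ft_force: [-21.7, -9.9, 27.1]
width: 0.686
grip_force: 61.1
```

```bash
python3 st.py
```

```text
t 15.5 closing ang 114.05552666366785 tau [-0.2792  4.1483  1.9439] F [-21.6969  -9.8774  27.0503] w mm 63.816273118731374 g 61.084517411436536 [0.504  0.1065 0.2955]
```

Request:
play_rows([
  [[0.5,0,0,0,0.012],[0.5,0,0,0,0.012],[0.5,0,0,0,0.012],[0.5,0,0,0,0.012]],
])

```text
t: 15.9
position: [0.5007, 0.1091, 0.2959]
orientation: [[0.993, 0.12, -0.012], [0.12, -0.993, 0.002], [-0.011, -0.003, -1.0]]
ft_force: [-32.6, -3.1, 32.5]
width: 0.676
grip_force: 66.7
```

```bash
python3 st.py
```

```text
t 15.9 closing ang 96.89080812226354 tau [1.342  5.7844 2.3821] F [-32.564   -3.1261  32.5058] w mm 62.84976856773964 g 66.68878385905117 [0.5007 0.1091 0.2959]
```

Request:
play_rows([
  [[0.1,0,0,0,0],[0.1,0,0,0,0],[0.1,0,0,0,0],[0.1,0,0,0,0]],
])

```text
t: 16.3
position: [0.5003, 0.109, 0.2959]
orientation: [[0.993, 0.121, -0.012], [0.121, -0.993, 0.002], [-0.012, -0.003, -1.0]]
ft_force: [-28.9, -1.7, 28.4]
width: 0.676
grip_force: 62.2
```

```bash
python3 st.py
```

```text
t 16.3 closing ang 96.92515461894695 tau [0.9549 5.0908 0.6587] F [-28.872   -1.6865  28.4174] w mm 62.82286376314048 g 62.182013036841646 [0.5003 0.109  0.2959]
```

Request:
play_rows([
  [[-0.6,0,0,0,0],[-0.6,0,0,0,0],[-0.6,0,0,0,0],[-0.6,0,0,0,0]],
])

```text
t: 16.7
position: [0.5081, 0.1083, 0.2928]
orientation: [[0.993, 0.119, -0.0], [0.119, -0.993, 0.001], [-0.0, -0.001, -1.0]]
ft_force: [-1.2, 1.3, 0.4]
width: 0.797
grip_force: 0.8
```

```bash
python3 st.py
```

```text
t 16.7 closing ang 96.85283140634589 tau [0.2277 0.1763 0.0505] F [-1.1751  1.3426  0.382 ] w mm 74.16270918872627 g 0.7643988856125361 [0.5081 0.1083 0.2928]
```

Request:
play_rows([
  [[-0.6,-0.012,-0.015,0,0],[0.5,0,0,0,0],[0.5,0,0,0,0],[0.5,0,0,0,0],[0.5,0,0,0,0]],
], grip_force=20)

```text
t: 17.2
position: [0.5039, 0.1103, 0.2926]
orientation: [[0.993, 0.119, -0.001], [0.119, -0.993, -0.004], [-0.001, 0.004, -1.0]]
ft_force: [-0.5, -4.4, 0.3]
width: 0.712
grip_force: 19.8
```

```bash
python3 st.py
```

```text
t 17.2 closing ang 96.8422193241528 tau [-1.1499  0.1528  0.0789] F [-0.5253 -4.413   0.3467] w mm 66.18821698581195 g 19.82207554825436 [0.5039 0.1103 0.2926]
```

Request:
play_rows([
  [[0.5,0,0,0,0],[0.5,0,0,0,0],[0.5,0,0,0,0]],
], grip_force=60)

```text
t: 17.5
position: [0.504, 0.1102, 0.2926]
orientation: [[0.993, 0.119, -0.001], [0.119, -0.993, -0.004], [-0.001, 0.004, -1.0]]
ft_force: [-0.9, -5.7, -1.0]
width: 0.701
grip_force: 57.6
```

```bash
python3 st.py
```

```text
t 17.5 closing ang 96.84324303187961 tau [-1.3819  0.0624  0.124 ] F [-0.8552 -5.67   -1.0003] w mm 65.15245865697099 g 57.59114189782752 [0.504  0.1102 0.2926]
```

Request:
play_rows([
  [[0.5,0,0,0,0.012],[0.5,0,0,0,0.012]],
])

```text
t: 17.7
position: [0.5047, 0.1114, 0.2924]
orientation: [[1.0, -0.031, 0.001], [-0.031, -1.0, -0.001], [0.001, 0.001, -1.0]]
ft_force: [2.0, -6.4, -2.0]
width: 0.711
grip_force: 60.4
```

```bash
python3 st.py
```

```text
t 17.7 closing ang 88.20760977235082 tau [ 0.6073 -0.6233  1.8696] F [ 1.9622 -6.4078 -1.9871] w mm 66.11965615306917 g 60.411302606225945 [0.5047 0.1114 0.2924]
```

Request:
play_rows([
  [[-1,0,0,0,0],[-1,0,0,0,0],[-1,0,0,0,0],[-1,0,0,-0.1,0],[-1,0,0,-0.14,0]],
])

```text
t: 18.2
position: [0.5027, 0.1124, 0.3636]
orientation: [[1.0, -0.03, -0.006], [-0.03, -1.0, 0.0], [-0.006, -0.0, -1.0]]
ft_force: [1.2, -0.8, 0.4]
width: 0.997
grip_force: 0.0
```

Request:
play_rows([
  [[-1,0,0,-0.14,0],[-1,0,0.15,0,0],[-1,0,0.15,0,0],[-1,0,0.15,0,0],[-1,0,0.15,0,0]],
])

```text
t: 18.7
position: [0.4982, -0.0689, 0.4073]
orientation: [[1.0, -0.029, 0.001], [-0.029, -1.0, -0.0], [0.001, 0.0, -1.0]]
ft_force: [0.2, 0.5, 0.5]
width: 0.999
grip_force: 0.0
```

Request:
play_rows([
  [[-1,0,0.15,0,0],[-1,0,0.15,0,0],[-1,0,0,0,0]],
])

```text
t: 19.0
position: [0.4953, -0.1627, 0.4059]
orientation: [[0.999, -0.036, -0.002], [-0.036, -0.999, -0.001], [-0.002, 0.001, -1.0]]
ft_force: [-0.0, 0.7, -0.6]
width: 1.0
grip_force: 0.0
```

```bash
python3 st.py
python3 - <<'E'
from h import *
S=avg("scene");T=avg("top")
np.savez("scene4.npz",**S);np.savez("top4.npz",**T)
a=crop(S,270,131,16,25);b=crop(T,229,210,16,25)
im=np.hstack([cv2.resize(a,(400,400)),cv2.resize(b,(400,400))])
cv2.imwrite("pics/c5.png",cv2.convertScaleAbs(im,alpha=1.6,beta=-130))
E
```

```text
t 19.0 closing ang 87.93223272085186 tau [ 0.0556 -0.0183  0.0276] F [-0.0024  0.7128 -0.6018] w mm 92.95774976190809 g 0.0 [ 0.4953 -0.1627  0.4059]
```

View pics/c5.png

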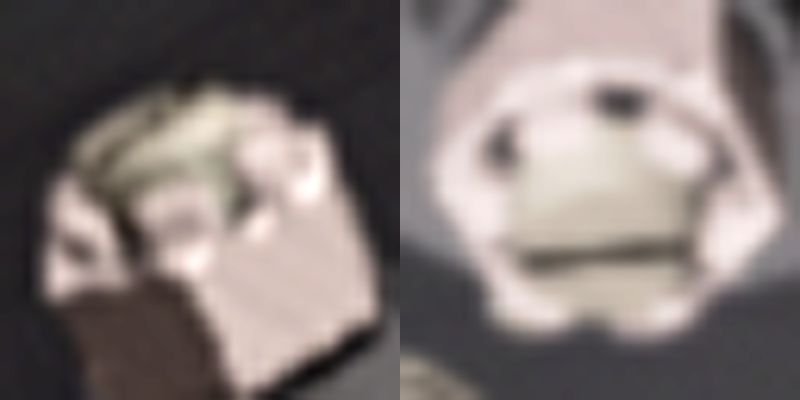

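Run:
```python
from slots import *
T=dict(np.load("top4.npz"))
print(a(T,[(103,140),(222,98),(325,165),(192,325)]))
```

```text
[(np.float64(44.8), np.float64(26.5)), (np.float64(-9.2), np.float64(28.4)), (np.float64(-63.1), np.float64(26.3)), (np.float64(171.0), np.float64(26.4))]
```

Request:
play_rows([
  [[-1,0,0,0,-0.0186],[-1,0,0,0,-0.0186],[-1,0,0,0,-0.0186],[-1,0,0,0,0]],
])

```text
t: 20.0
position: [0.4957, -0.1574, 0.4069]
orientation: [[0.949, 0.316, 0.0], [0.316, -0.949, 0.0], [0.0, -0.0, -1.0]]
ft_force: [-0.4, -0.1, -0.6]
width: 1.003
grip_force: 0.0
```

Request:
play_rows([
  [[-1,0.0515,-0.1425,0,0],[-1,0.0515,-0.1425,0,0],[-1,0.0515,-0.1425,0,0],[-1,0.0515,-0.1425,0,0],[-1,0.0515,-0.1425,0,0]],
])

```text
t: 20.5
position: [0.5016, 0.0713, 0.4071]
orientation: [[0.95, 0.311, 0.001], [0.311, -0.95, -0.0], [0.001, 0.0, -1.0]]
ft_force: [0.2, 0.5, 0.0]
width: 1.002
grip_force: 0.0
```

Request:
play_rows([
  [[-1,0.0515,-0.1425,0,0],[-1,0,0,0,0],[-1,0,0,0,0],[-1,0,0,0,0]],
])

```text
t: 20.9
position: [0.5031, 0.1142, 0.4069]
orientation: [[0.95, 0.313, -0.0], [0.313, -0.95, -0.001], [-0.0, 0.001, -1.0]]
ft_force: [-0.2, -0.6, -0.6]
width: 1.001
grip_force: 0.0
```

```bash
python3 st.py
```

```text
t 20.9 closing ang 108.22245356951017 tau [ 0.0048 -0.0051 -0.0264] F [-0.2462 -0.6333 -0.621 ] w mm 93.0559131964429 g 0.0 [0.5031 0.1142 0.4069]
```

Request:
play_rows([
  [[-1,0.003,0.005,0.076,0],[-1,0,0,0.076,0],[-1,0,0,0.076,0],[-1,0,0,0.076,0],[-1,0,0,0.076,0]],
], grip_force=20)

```text
t: 21.4
position: [0.5045, 0.1119, 0.2921]
orientation: [[0.951, 0.311, 0.0], [0.311, -0.951, -0.0], [0.0, 0.0, -1.0]]
ft_force: [-0.1, -0.1, 0.2]
width: 1.003
grip_force: 0.0
```

Request:
play_rows([
  [[0.5,0,0,0,0],[0.5,0,0,0,0],[0.5,0,0,0,0],[0.5,0,0,0,0],[0.5,0,0,0,0]],
])

```text
t: 21.9
position: [0.5065, 0.1096, 0.2943]
orientation: [[0.95, 0.313, 0.005], [0.313, -0.95, -0.008], [0.002, 0.009, -1.0]]
ft_force: [3.8, -13.9, -2.8]
width: 0.676
grip_force: 19.2
```

```bash
python3 st.py
```

```text
t 21.9 closing ang 108.21093159959042 tau [-2.3953 -0.7249 -0.0154] F [  3.7778 -13.9314  -2.8068] w mm 62.85868196970059 g 19.170631570159458 [0.5065 0.1096 0.2943]
```

Request:
play_rows([
  [[0.5,0,0.005,0,0],[0.5,0,0.005,0,0],[0.5,0,0,0,0]],
], grip_force=60)

```text
t: 22.2
position: [0.5066, 0.1094, 0.2942]
orientation: [[0.95, 0.314, 0.004], [0.314, -0.949, -0.003], [0.002, 0.004, -1.0]]
ft_force: [2.4, -5.5, 0.8]
width: 0.668
grip_force: 59.2
```

Request:
play_rows([
  [[0.5,0,0,0,0.011],[0.5,0,0,0,0.011],[0.5,0,0,0,0.011],[0.5,0,0,0,0.011]],
])

```text
t: 22.6
position: [0.5038, 0.1105, 0.2951]
orientation: [[0.999, 0.044, -0.001], [0.044, -0.999, -0.001], [-0.001, 0.001, -1.0]]
ft_force: [-8.7, -8.1, 9.6]
width: 0.666
grip_force: 62.3
```

```bash
python3 st.py
```

```text
t 22.6 closing ang 92.51017544933077 tau [0.2449 1.1562 2.1058] F [-8.7038 -8.1469  9.5887] w mm 61.97636405454074 g 62.33468131211339 [0.5038 0.1105 0.2951]
```

```bash
cat > phase.py <<'E'
from slots import *
def prof(T,h,r):
    A=np.radians(np.arange(-180,180,2)); X=N+h*zn+r*(np.cos(A)[:,None]*u+np.sin(A)[:,None]*yv)
    p=proj(T,X).astype(np.float32); g=T["img"].mean(2).astype(np.float32)
    return cv2.remap(g,p[:,:1],p[:,1:],cv2.INTER_CUBIC)[:,0]
def dips(T,h=.021,r=.026,lo=-110,hi=110):
    f=prof(T,h,r);f=cv2.GaussianBlur(f[:,None],(1,5),1.2)[:,0];a=np.arange(-180,180,2);o=[]
    for i in range(2,len(a)-2):
        if f[i]<f[i-1] and f[i]<=f[i+1] and lo<a[i]<hi:
            c=np.polyfit([-2,0,2],f[i-1:i+2],2);o.append((round(a[i]-c[1]/2/c[0],1),int(f[i])))
    return o
E
python3 - <<'E'
from phase import *
for k in(1,2,3,4):
    T=dict(np.load(f"top{k}.npz"));S=dict(np.load(f"scene{k}.npz"))
    print(k,"top",dips(T),"\n  scene",dips(S,.0205,.026,-150,60))
E
```

```text
1 top [(np.float64(-54.9), 146), (np.float64(-1.2), 131), (np.float64(54.7), 152)] 
  scene [(np.float64(-128.4), 153), (np.float64(-89.3), 144), (np.float64(-52.4), 139), (np.float64(-30.7), 195), (np.float64(5.1), 151)]
2 top [(np.float64(-89.1), 192), (np.float64(-62.0), 197), (np.float64(-31.3), 130), (np.float64(25.6), 130), (np.float64(84.2), 208)] 
  scene [(np.float64(-118.6), 156), (np.float64(-63.2), 149), (np.float64(-35.7), 155), (np.float64(26.5), 147)]
3 top [(np.float64(-100.0), 210), (np.float64(-40.0), 133), (np.float64(15.6), 125), (np.float64(73.4), 183)] 
  scene [(np.float64(-121.5), 164), (np.float64(-74.6), 143), (np.float64(-39.5), 153), (np.float64(18.4), 141), (np.float64(57.6), 204)]
4 top [(np.float64(-63.2), 153), (np.float64(-9.6), 131), (np.float64(48.1), 144)] 
  scene [(np.float64(-123.9), 149), (np.float64(-96.1), 153), (np.float64(-58.5), 106), (np.float64(-37.3), 185), (np.float64(-3.1), 157)]
```

Request:
play_rows([
  [[-1,0,0,0,0],[-1,0,0,0,0],[-1,0,0,0,0],[-1,0,0,-0.1,0],[-1,0,0,-0.14,0]],
])

```text
t: 23.1
position: [0.5041, 0.1114, 0.3633]
orientation: [[0.999, 0.044, -0.006], [0.044, -0.999, 0.001], [-0.006, -0.001, -1.0]]
ft_force: [1.3, 0.3, 0.2]
width: 0.993
grip_force: 0.0
```

Request:
play_rows([
  [[-1,0,0,-0.14,0],[-1,0,0.15,0,0],[-1,0,0.15,0,0],[-1,0,0.15,0,0],[-1,0,0.15,0,0]],
])

```text
t: 23.6
position: [0.5132, -0.0699, 0.4069]
orientation: [[0.999, 0.045, 0.0], [0.045, -0.999, 0.001], [0.001, -0.001, -1.0]]
ft_force: [1.0, 0.1, 0.6]
width: 1.003
grip_force: 0.0
```

Request:
play_rows([
  [[-1,0,0.15,0,0],[-1,0,0.15,0,0],[-1,0,0,0,0]],
])

```text
t: 23.9
position: [0.5171, -0.1637, 0.4053]
orientation: [[0.999, 0.038, -0.002], [0.038, -0.999, -0.0], [-0.002, 0.0, -1.0]]
ft_force: [0.6, 0.3, -0.5]
width: 1.001
grip_force: 0.0
```

```bash
python3 st.py
python3 - <<'E'
from phase import *
S=avg("scene");T=avg("top")
np.savez("scene5.npz",**S);np.savez("top5.npz",**T)
print(5,"top",dips(T),"\n  scene",dips(S,.0205,.026,-150,60))
E
```

```text
t 23.9 closing ang 92.17495426577999 tau [0.0403 0.0739 0.0069] F [ 0.5913  0.2536 -0.4905] w mm 93.1256324904415 g 0.0 [ 0.5171 -0.1637  0.4053]
5 top [(np.float64(-71.7), 166), (np.float64(-17.9), 126), (np.float64(39.3), 141), (np.float64(103.1), 212)] 
  scene [(np.float64(-120.1), 150), (np.float64(-65.2), 125), (np.float64(-9.7), 168), (np.float64(57.8), 176)]
```

Run:
```python
from phase import *
def cut(C,R=.014):
    g=C["img"].mean(2).astype(np.float32);best=[]
    r=np.linspace(-R,R,41);off=np.arange(-.006,.0061,.0005);res=[]
    for a in np.arange(80,115,1.):
        d=np.cos(np.radians(a))*u+np.sin(np.radians(a))*yv;e=np.cross(zn,d)
        X=(N+.0345*zn)+off[:,None,None]*e+r[None,:,None]*d
        p=proj(C,X.reshape(-1,3)).astype(np.float32)
        v=cv2.remap(g,p[:,:1],p[:,1:],cv2.INTER_CUBIC).reshape(len(off),-1).mean(1)
        res.append((v.min(),a,off[v.argmin()]))
    m=min(res);i=[x[1] for x in res].index(m[1])
    if 0<i<len(res)-1:
        c=np.polyfit([-1,0,1],[x[0] for x in res[i-1:i+2]],2);return round(m[1]-c[1]/2/c[0],1),round(m[2]*1e3,1)
    return m
for k in(1,2,3,4,5):
    print(k,[cut(dict(np.load(f"{n}{k}.npz")),R) for n in("top","scene") for R in(.010,.013,.016)])
```

```text
1 [(np.float64(94.2), np.float64(-1.0)), (np.float64(94.5), np.float64(-1.0)), (np.float64(94.1), np.float64(-1.0)), (np.float32(145.21938), np.float64(114.0), np.float64(-0.004499999999999999)), (np.float64(102.4), np.float64(-3.0)), (np.float64(103.7), np.float64(-2.5))]
2 [(np.float64(94.2), np.float64(-1.0)), (np.float64(94.5), np.float64(-1.0)), (np.float64(94.6), np.float64(-1.0)), (np.float32(145.92114), np.float64(114.0), np.float64(-0.004499999999999999)), (np.float64(102.1), np.float64(-3.0)), (np.float64(103.5), np.float64(-3.0))]
3 [(np.float64(94.2), np.float64(-1.0)), (np.float64(94.4), np.float64(-1.0)), (np.float64(94.3), np.float64(-1.0)), (np.float32(145.55673), np.float64(114.0), np.float64(-0.004499999999999999)), (np.float64(102.7), np.float64(-3.5)), (np.float64(103.3), np.float64(-3.0))]
4 [(np.float64(94.2), np.float64(-1.0)), (np.float64(94.4), np.float64(-1.0)), (np.float64(94.2), np.float64(-1.0)), (np.float32(145.87416), np.float64(114.0), np.float64(-0.004499999999999999)), (np.float64(103.1), np.float64(-3.5)), (np.float64(103.5), np.float64(-3.0))]
5 [(np.float64(94.1), np.float64(-1.0)), (np.float64(94.4), np.float64(-1.0)), (np.float64(94.4), np.float64(-1.0)), (np.float32(146.49928), np.float64(114.0), np.float64(-0.004499999999999999)), (np.float64(102.3), np.float64(-3.0)), (np.float64(103.3), np.float64(-3.0))]
```

Request:
play_rows([
  [[-1,0,0,0,-0.0125],[-1,0,0,0,-0.0125],[-1,0,0,0,0]],
])

```text
t: 24.8
position: [0.517, -0.1585, 0.4069]
orientation: [[0.98, 0.2, 0.0], [0.2, -0.98, 0.0], [0.0, -0.0, -1.0]]
ft_force: [0.8, -0.5, 0.4]
width: 1.0
grip_force: 0.0
```

Request:
play_rows([
  [[-1,0.022,-0.15,0,0],[-1,0.022,-0.15,0,0],[-1,0.022,-0.15,0,0],[-1,0.022,-0.15,0,0],[-1,0.022,-0.15,0,0]],
])

```text
t: 25.3
position: [0.5041, 0.0701, 0.4071]
orientation: [[0.98, 0.197, 0.0], [0.197, -0.98, -0.0], [0.0, 0.0, -1.0]]
ft_force: [0.5, -0.0, -0.7]
width: 1.001
grip_force: 0.0
```

Request:
play_rows([
  [[-1,0.022,-0.145,0,0],[-1,0,0,0,0],[-1,0,0,0,0]],
])

```text
t: 25.6
position: [0.5021, 0.1132, 0.407]
orientation: [[0.98, 0.201, 0.0], [0.201, -0.98, -0.0], [0.0, 0.0, -1.0]]
ft_force: [0.6, -0.6, 0.2]
width: 0.998
grip_force: 0.0
```

```bash
python3 st.py
```

```text
t 25.6 closing ang 101.56934932765886 tau [0.0023 0.0094 0.0104] F [ 0.5893 -0.5652  0.2417] w mm 92.81240290784326 g 0.0 [0.5021 0.1132 0.407 ]
```

Request:
play_rows([
  [[-1,0.007,0.006,0.076,0],[-1,0,0,0.076,0],[-1,0,0,0.076,0],[-1,0,0,0.076,0],[-1,0,0,0.076,0]],
], grip_force=60)

```text
t: 26.1
position: [0.505, 0.109, 0.292]
orientation: [[0.981, 0.196, 0.0], [0.196, -0.981, -0.001], [-0.0, 0.001, -1.0]]
ft_force: [-0.0, -0.4, 0.2]
width: 0.999
grip_force: 0.0
```

Request:
play_rows([
  [[0.5,0,0,0,0],[0.5,0,0,0,0],[0.5,0,0,0,0],[0.5,0,0,0,0],[0.5,0,0,0,0]],
])

```text
t: 26.6
position: [0.5056, 0.1102, 0.2942]
orientation: [[0.98, 0.199, 0.003], [0.199, -0.98, -0.002], [0.002, 0.002, -1.0]]
ft_force: [1.0, -2.9, 2.7]
width: 0.654
grip_force: 59.4
```

```bash
python3 st.py
```

```text
t 26.6 closing ang 101.48435097204369 tau [-0.8089 -0.2181  0.1112] F [ 1.0083 -2.8733  2.7461] w mm 60.780868151828315 g 59.38178903568769 [0.5056 0.1102 0.2942]
```

Request:
play_rows([
  [[0.5,0,0,0,0.012],[0.5,0,0,0,0.012],[0.5,0,0,0,0.011],[0.5,0,0,0,0]],
])

```text
t: 27.0
position: [0.5034, 0.111, 0.2949]
orientation: [[1.0, -0.019, -0.0], [-0.019, -1.0, -0.0], [-0.0, 0.0, -1.0]]
ft_force: [-7.5, -4.0, 10.4]
width: 0.654
grip_force: 60.3
```

```bash
python3 st.py
```

```text
t 27.0 closing ang 88.92007813438929 tau [0.3816 1.1378 0.8312] F [-7.5083 -3.9721 10.4348] w mm 60.79405503962392 g 60.26593133909273 [0.5034 0.111  0.2949]
```

Request:
play_rows([
  [[-1,0,0,0,0],[-1,0,0,0,0],[-1,0,0,0,0],[-1,0,0,-0.1,0],[-1,0,0,-0.14,0]],
])

```text
t: 27.5
position: [0.5037, 0.111, 0.3632]
orientation: [[1.0, -0.019, -0.006], [-0.019, -1.0, 0.0], [-0.006, -0.0, -1.0]]
ft_force: [0.0, 0.8, 0.2]
width: 0.991
grip_force: 0.0
```

Request:
play_rows([
  [[-1,0,0,-0.14,0],[-1,0,0.15,0,0],[-1,0,0.15,0,0],[-1,0,0.15,0,0],[-1,0,0.15,0,0]],
])

```text
t: 28.0
position: [0.5012, -0.0705, 0.4069]
orientation: [[1.0, -0.019, 0.0], [-0.019, -1.0, 0.0], [0.0, -0.0, -1.0]]
ft_force: [0.9, -0.4, -0.2]
width: 0.997
grip_force: 0.0
```

Request:
play_rows([
  [[-1,0,0.15,0,0],[-1,0,0.15,0,0],[-1,0,0,0,0]],
])

```text
t: 28.3
position: [0.4993, -0.1643, 0.4055]
orientation: [[1.0, -0.026, -0.002], [-0.026, -1.0, -0.001], [-0.002, 0.001, -1.0]]
ft_force: [0.4, 0.6, -0.2]
width: 0.998
grip_force: 0.0
```

```bash
python3 st.py
python3 - <<'E'
from phase import *
S=avg("scene");T=avg("top")
np.savez("scene6.npz",**S);np.savez("top6.npz",**T)
print(6,"top",dips(T),"\n  scene",dips(S,.0205,.026,-150,60))
a=crop(S,270,131,16,25);b=crop(T,229,210,16,25)
im=np.hstack([cv2.resize(a,(400,400)),cv2.resize(b,(400,400))])
cv2.imwrite("pics/c6.png",cv2.convertScaleAbs(im,alpha=1.6,beta=-130))
E
```

```text
t 28.3 closing ang 88.52965073192519 tau [ 0.0679  0.0004 -0.0617] F [ 0.3609  0.5621 -0.157 ] w mm 92.79584043688733 g 0.0 [ 0.4993 -0.1643  0.4055]
6 top [(np.float64(-78.0), 175), (np.float64(-55.1), 199), (np.float64(-23.0), 125), (np.float64(33.8), 133), (np.float64(95.5), 209)] 
  scene [(np.float64(-116.4), 147), (np.float64(-65.0), 162), (np.float64(-54.5), 162), (np.float64(-28.0), 173), (np.float64(-13.9), 179), (np.float64(51.0), 168)]
```

View pics/c6.png

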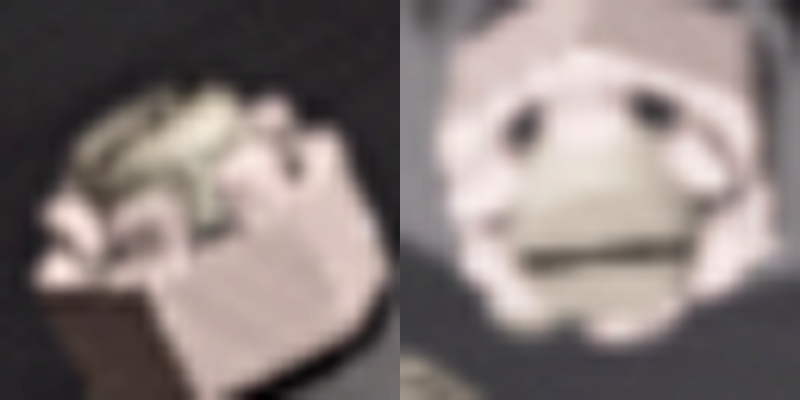

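Run:
```python
from phase import *
A=np.arange(-110,111,1.)
def steps(C,lo,hi,th):
    out=[];g=C["img"].mean(2).astype(np.float32);fs=[]
    for h in np.arange(-.006,.0101,.002):
        ar=np.radians(A);X=N+h*zn+.034*(np.cos(ar)[:,None]*u+np.sin(ar)[:,None]*yv)
        p=proj(C,X).astype(np.float32);fs.append(cv2.remap(g,p[:,:1],p[:,1:],cv2.INTER_CUBIC)[:,0])
    f=np.mean(fs,0);d=np.gradient(cv2.GaussianBlur(f[:,None],(1,9),2)[:,0])
    for i in range(1,len(A)-1):
        if lo<A[i]<hi and abs(d[i])>th and abs(d[i])>=abs(d[i-1]) and abs(d[i])>abs(d[i+1]):
            c=np.polyfit([-1,0,1],np.abs(d[i-1:i+2]),2);out.append((round(float(A[i]-c[1]/2/c[0]),1),round(float(d[i]),1)))
    return out
for k in range(1,7):
    print(k,"top",steps(dict(np.load(f"top{k}.npz")),-85,85,.8),"scene",steps(dict(np.load(f"scene{k}.npz")),-110,20,.8))
```

```text
1 top [(-68.4, -0.9), (-31.1, 6.9), (37.2, -2.3)] scene [(-89.6, 2.6), (-30.0, 9.4)]
2 top [(-63.3, 1.8), (-5.0, 3.5), (30.0, 1.0), (51.3, -1.3), (66.6, -1.5)] scene [(-62.8, 7.7), (-2.4, 3.8)]
3 top [(-63.9, -1.5), (-14.0, 5.1), (46.3, -4.3), (65.1, 0.9)] scene [(-72.8, 5.7), (-12.6, 5.9)]
4 top [(-68.7, -1.4), (-40.8, 7.1), (35.3, -1.1), (37.3, -1.1)] scene [(-96.3, 1.0), (-39.1, 10.9)]
5 top [(-69.8, -1.7), (-49.1, 4.5), (11.2, 1.1), (35.9, -0.9)] scene [(-47.6, 10.6), (-37.8, -0.9)]
6 top [(-75.0, -1.6), (-54.1, 3.7), (5.5, 2.0), (58.4, -1.1)] scene [(-54.2, 9.7), (6.7, 1.6)]
```

```bash
python3 -c "
from plant import ctrl
print(ctrl.sign_off())"
```

```text
the job is handed in; nothing more can be done
None
```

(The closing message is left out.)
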